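Fish the padlock out of the organiser and hang it on the key board

ROBOT

A 6-joint arm with a two-finger parallel gripper is mounted at the origin on a cart in front of the work surface, level with it; the furniture and walls round the work are solid. World frame = base frame: x ahead of the robot, y to its left, z up, the work surface at z = 0. Lengths are in m, angles in degrees, forces in N, time in s.
With the tool pointing down it reaches from about 0.3 to 0.775 m from the base axis. Payload 14.6 kg.
Tool frame: the origin (TCP) lies between the finger pads; the fingertips stand 25 mm ahead of it and the grasp point (between the pads) lies 6 mm ahead of it (robot.tip_reach is the distance from the TCP to the fingertips, in m); z points along the fingers, y is the line along which they close (so a half turn about z gives the same grasp; the last joint's range is limited). The gripper opens to 85 mm and grips with 20 to 120 N. Pads are 22 mm wide; open, the fingers measure 114 mm over their backs; the gripper's body (76 mm by 85 mm) begins 54 mm behind the grasp point. The pads swing forward as they close: fully open they stand 13 mm farther back than shut.
Start: joints at [-73.545, 17.183, 87.147, -0, 75.671, -3.816], TCP at [0.191, -0.516, 0.256] pointing down, gripper open.
Joint ranges: [-173.82, 173.82], [-45.26, 126.66], [13.44, 144.39], [-59.66, 239.66], [0, 175.72], [-146.38, 146.38]. Speed limits (degrees/s): [127.2, 127.2, 147.25, 180, 180, 180].

INTERFACE

Orientations are given as [roll, pitch, yaw] about the fixed x, y, z axes, in that order (R = Rz(yaw) Ry(pitch) Rx(roll)).
In Python, from station import robot, eyes gives the robot as it stands.
- The arm moves only by the shell command python3 -m pendant 'ROWS' [FORCE]. ROWS is JSON, one flat list of numbers, 7 for each row, row after row: the turn, a rotation vector about the tool's x, y, z as a fraction of full scale, then the shift along the tool's x, y, z as a fraction of full scale, then the finger opening in mm, from 0 to 85.4. In form: [wx, wy, wz, tx, ty, tz, gripper, wx, wy, wz, tx, ty, tz, gripper, ...]. A call has 1 to 12 rows; each row shifts and turns the commanded pose from where the row before left it, along the tool's axes as they then stand; what a row does not reach is not made up. Full scale, the value 1, is 10 cm for a shift and 0.5 rad for a turn. A row lasts 1/10 s, in which the tool goes at most 50 mm and 8.59 degrees, less where a joint would pass 70% of its speed; a pose out of reach is approached as far as the arm can. A call with a number of a shift or a turn outside -1 to 1 is refused whole. A call with a gripper value outside its range is refused whole. The fingers move at their own pace and stop on an object; FORCE is the grip in N (left out, the last holds). Time passes only in rows, so rows that do not move let the fingers close. It gives the time, the measured TCP pose, the force, the opening and the grip force at its end, in the units of the state.
- robot.get_obs(): the state, without advancing time (a new reading comes with each control period).
- eyes.grab_frame(name): name is "side" or "top" or "wrist"; returns a dict with "frame" (420x560x3 uint8, red, green, blue), "range_z" (420x560 float32, m along the optical axis (not along the pixel's ray), 0 where there is no reading), "fovy" (degrees; the focal length in pixels is half the picture's height over the tangent of half this angle, whatever the lens; pixels are square), "cx", "cy" (the principal point, pixels), "eye" and "attitude" of the camera in the world. Camera axes: x right, y down, z forward; pixel columns grow to the right and rows downward; lengths in m; the calibration is good to about 2 mm. A picture is of the moment at which its call begins.
- robot.hand_in(): hands the job in; it is judged then, once.
The state is a dict: "time_s": time; "qpos": joint angles; "joint_velocities": joint speeds; "joint_efforts": joint torques, N m; "ee_pos": TCP position; "orientation": TCP orientation; "wrist_force": force on the tool from outside, world axes, zero at the start; "wrist_torque": the same for the moment, N m; "gripper_width": opening from 0.0 (shut) to 1.0 (fully open); "grip_force": force on a finger pad.
Only numpy, scipy, OpenCV 4.12 (cv2) and the standard library are available. Lean on these libraries where they do the work, as an engineer would, in place of code of your own. Each camera call takes 0.05 s, during which the arm holds its last target. There are 200 camera calls.

TASK

The black padlock has dropped to the bottom of the tall narrow well of the wooden desk organiser, too deep for a hand. Take the orange-handled reach hook from its slot in the front of the organiser, catch the padlock by its shackle and lift it out, then hang it by the shackle on the empty hook of the key board without touching the padlock itself with the gripper or arm. Leave the padlock hanging there still, and put the reach hook back upright in its slot.

Things in the scene. Friction and masses are not known exactly. Their poses are not given: they have to be found in the camera images.
- padlock: Black closed padlock, rigid, 0.2-0.34 kg, stands shackle up in the rear half of the tall well. Body 57 wide, 27 thick, 47 high; 89 high with shackle. Own x = from body to shackle (up), y across width, z through thickness (the way a hook threads it; starts pointing to the robot). Origin on one broad face, mid width, 44 mm above the bottom; mid thickness is z = +13.5 mm.
- shackle_crown (a point): Inner top of the padlock's shackle, 80 mm above its bottom (own 35.5, 0, 13.5 mm). Shackle 9 mm thick, mid thickness: body top shows 9 mm before and behind it. Opening 24 mm wide, 32 mm high at mid (down to body top), roof sloping to 23 mm high at the sides: room for reach-hook toe and board-hook wire side by side (centres 7 mm apart), not one above the other.
- reach_hook: Loose reach hook, 70 g, 148 mm, upright in its slot. Origin mid outline at its lower end; z up to the handle, x where the toe points (at first to the tall well). Orange handle 22 (x) by 14 mm (y), z 80 to 148: grip across the 14. Wire 4 mm thick: shank at x = -8, toe along x at z 0 to 4, tip at x = +8 turned up to z = 11 mm; 12 mm free between shank and tip; end spans x -10 to +10.
- hook_crook (a point): Upper side of the reach hook's toe, midway between shank and tip (own 0, 0, 4 mm), where the shackle is carried.
- hook_grip (a point): Grip point in the reach hook's handle, 118 mm above its lower end (own 0, 0, 118 mm); in the slot it is 33 mm above the slot's rim.
- organiser: Fixed stepped wooden desk organiser, 5 mm walls and floor. Origin on the desk under the tall well's centre; z up, x away from the robot, y left; low front row at -x. Tall well inside 56 (x) by 72 mm (y), rim 140 mm and floor 5 mm above the desk. At its right (y -41 to -95) an equal well holds a pencil and a marker reaching 165 mm.
- tool_slot (a point): Mouth centre of the reach hook's slot in the organiser's front row (organiser -49, 0, 90 mm). Slot 32 (x) by 22 mm (y) inside, down to the floor 5 mm above the desk, on which the tool stands, toe towards the tall well.
- key_board: Fixed upright wooden key board on a foot, 290 wide, 210 mm high. Origin on the desk under the middle of its front face; x from front to back, y left. Three brass hooks stand out of the front towards the robot, 155 mm above the desk, 85 mm apart: one holds keys, one another black padlock, one is empty, in varying order.
- hook_free: The empty brass hook, fixed to the board. Origin on the wire's axis at the board's face, 155 mm above the desk; it points along its own -x (to the robot), z up. Wire 4 mm thick, level for 44 mm (rises 1.5), then an upturned end: 54 mm from the board, top 12 mm above the origin.
- free_hook_seat (a point): Upper side of the empty hook's wire, 24 mm from the board, where the shackle should rest.
- free_hook_tip (a point): Top of the empty hook's upturned end, 52 mm from the board.
There are look-alikes about, which are no part of the job. Of the things that look like the reach_hook, the smaller one is meant.

How it is judged (in metres and radians):
On the way, in this order (a step that is already met when the one before it is completed fails the run):
1. the padlock hangs on the reach hook, lifted clear of the well (height (world z) of padlock above 0.186 m and contact force between padlock and reach_hook above 0.8 N), for 0.2 s.
2. the padlock hangs by its shackle on the empty board hook, the reach hook off it (x of shackle_crown in the frame of hook_free between -0.047 and -0.005 m and y of shackle_crown in the frame of hook_free between -0.015 and 0.015 m and z of shackle_crown in the frame of hook_free between -0.008 and 0.013 m and angle between padlock's own x axis and vertical below 0.4 rad and contact force between padlock and hook_free above 1 N and contact force between padlock and reach_hook below 0.1 N), for 0.2 s.
At the end, for the whole second after the job is handed in: The padlock hangs at rest, within 0.4 rad of upright, by its shackle on the wire of the empty board hook (crown within 15 mm sideways, 5 to 47 mm from the board), off the reach hook, which stands at rest in its slot, toe on the floor (below 20 mm), within 0.2 rad of upright (all of step 2 and linear speed of each of padlock, reach_hook below 0.03 m/s and angular speed of padlock below 0.4 rad/s and x of hook_crook in the frame of organiser between -0.066 and -0.032 m and y of hook_crook in the frame of organiser between -0.012 and 0.012 m and z of hook_crook in the frame of organiser below 0.02 m and angle between reach_hook's own z axis and vertical below 0.2 rad); the robot touches nothing.
It fails at once if the gripper or arm itself touches the padlock (contact force between any of the fingers, the arm and padlock above 0.5 N).
It also fails if it takes over 72 s, if anything falls off the work surface, if the arm or the gripper's body presses on something with over 40 N, if the wrist force passes 120 N, or if a joint passes its speed limit or range.

## Working session

There is one attempt and no reset: what is moved stays moved. The work goes in short steps, Python scripts to look and compute and a shell command to move; the robot and the scene stay as the last step left them, time stands still between calls to the robot, and variables do not carry over. Pictures are saved under pics/ and viewed, at most 10 in all, crops included, and the job is handed in when it is done.

```bash
mkdir -p pics; ls
cat > h.py <<'E'
import numpy as np, cv2
from scipy.spatial.transform import Rotation as R
from station import robot, eyes
def grab(n):
    f=eyes.grab_frame(n)
    return f
def cam(f):
    a=np.array(f["attitude"]); 
    Rm=a if a.shape==(3,3) else R.from_euler('xyz',a,degrees=True).as_matrix()
    fl=210/np.tan(np.radians(f["fovy"])/2)
    return Rm,np.array(f["eye"]),fl
def cloud(f):
    Rm,e,fl=cam(f); z=f["range_z"]; v,u=np.mgrid[:420,:560]
    p=np.stack([(u-f["cx"])/fl*z,(v-f["cy"])/fl*z,z],-1)
    w=p@Rm.T+e; w[z==0]=np.nan
    return w
def proj(f,P):
    Rm,e,fl=cam(f); q=(np.atleast_2d(P)-e)@Rm
    return np.c_[q[:,0]/q[:,2]*fl+f["cx"],q[:,1]/q[:,2]*fl+f["cy"]]
def ray(f,u,v):
    Rm,e,fl=cam(f); d=Rm@np.array([(u-f["cx"])/fl,(v-f["cy"])/fl,1]); return e,d
def onz(f,u,v,z):
    e,d=ray(f,u,v); return e+d*(z-e[2])/d[2]
def save(n,im,s=1):
    cv2.imwrite('pics/'+n,cv2.resize(im[...,::-1],None,fx=s,fy=s,interpolation=cv2.INTER_CUBIC))
E
python3 - <<'E'
from h import *
for n in("side","top"):
    f=grab(n); print(n,f["fovy"],f["cx"],f["cy"],f["eye"],f["attitude"]); save(n+'0.png',f["frame"],1.4)
    np.savez(n+'0.npz',**f)
print(robot.get_obs())
E
```

```text
pics
side 53.02708501436253 276.20679110842315 203.46005547917522 [0.32950607 0.89727431 0.53664045] [-113.43945608   -0.48267375 -171.23364567]
top 52.39099175229638 281.00313567472944 213.80039648552906 [ 0.41926518 -0.04813188  0.98189884] [-176.79942589    0.43828422  -90.05526316]
{'time_s': 0.1, 'qpos': array([-7.35431636e+01,  1.72113989e+01,  8.71760281e+01,  1.79471983e-04,
        7.56691496e+01, -3.81652982e+00]), 'joint_velocities': array([-0.07063707, -0.14355417, -0.17809886, -0.00808186,  0.00989937,
        0.03029606]), 'joint_efforts': array([ 3.02982924e-03, -5.44372094e+01, -3.62367153e+01,  2.90573530e-05,
        3.07034155e-03, -3.62612511e-06]), 'ee_pos': array([ 0.19051735, -0.51576238,  0.25579333]), 'orientation': array([-1.79943560e+02, -3.93930111e-03,  2.02733198e+01]), 'wrist_force': array([ 0.13194956, -0.11186657, -0.15789014]), 'wrist_torque': array([ 0.0052979 , -0.03081057,  0.03811707]), 'grip_force': 0.0, 'gripper_width': 0.9989430217988703}
```

View pics/side0.png

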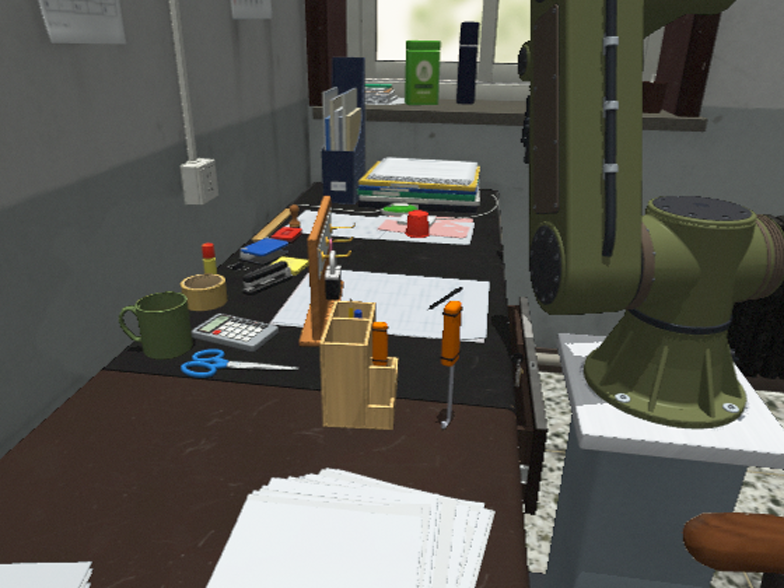

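View pics/top0.png

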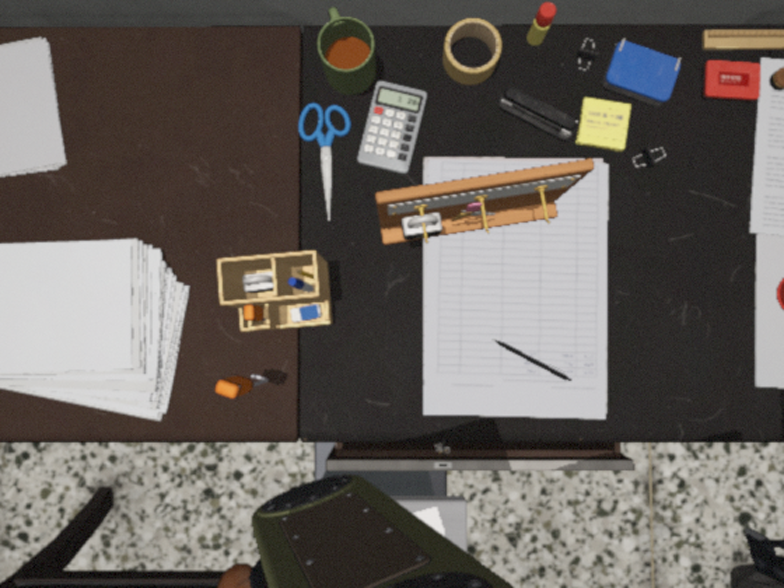

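The organiser is at about (270,290) in the top view with the small orange handle at (250,313). The large look-alike is at (240,385). The empty brass hook is the rightmost one at (543,203), with the padlock hook and then the keys to its left. Now I'll measure them.

Run:
```python
from h import *
f=dict(np.load('top0.npz')); w=cloud(f); rgb=f["frame"].astype(int)
# organiser tall rim
m=(abs(w[...,2]-.14)<.006); m[:, :150]=0; m[:, 240:]=0; m[:170]=0; m[240:]=0
pts=w[m][:,:2].astype(np.float32); r=cv2.minAreaRect(pts*1000); print('rim',m.sum(),r, np.round(cv2.boxPoints(r)))
hsv=cv2.cvtColor(f["frame"],cv2.COLOR_RGB2HSV)
o=(hsv[...,0]<14)&(hsv[...,1]>200)&(hsv[...,2]>150)
n,l,st,c=cv2.connectedComponentsWithStats(o.astype(np.uint8))
for i in range(1,n):
    if st[i,4]>25:
        P=w[l==i]; print('or',st[i],np.nanmedian(P,0),np.nanmax(P[:,2])); 
        t=P[P[:,2]>np.nanmax(P[:,2])-.006]
        print('  toprect',len(t),cv2.minAreaRect(t[:,:2].astype(np.float32)*1000))
# low row rim
q=(abs(w[...,2]-.09)<.005); q[:,:160]=0;q[:,245:]=0;q[:205]=0;q[:245]*=True;q[245:]=0
print('slot rim',q.sum(),cv2.minAreaRect(w[q][:,:2].astype(np.float32)*1000))
# board top
b=(abs(w[...,2]-.21)<.006); b[:, :260]=0; b[:100]=0;b[180:]=0;b[:,440:]=0
r=cv2.minAreaRect(w[b][:,:2].astype(np.float32)*1000); print('board',b.sum(),r,np.round(cv2.boxPoints(r)))
# brass
br=(hsv[...,0]>14)&(hsv[...,0]<30)&(hsv[...,1]>120)&(hsv[...,2]>120)&(abs(w[...,2]-.158)<.02)
br[:,:260]=0;br[:100]=0;br[180:]=0
n,l,st,c=cv2.connectedComponentsWithStats(br.astype(np.uint8),connectivity=8)
for i in range(1,n):
    if st[i,4]>4: 
        vs,us=np.where(l==i); k=vs.argmax(); kk=vs.argmin(); print('brass',st[i],us[k],vs[k],onz(f,us[k],vs[k],.163),onz(f,us[kk],vs[kk],.157),np.nanmedian(w[l==i],0))
# padlock in well
d=w[178:218,156:196]; print('well minz map pix'); 
g=(d[...,2]>.06)&(d[...,2]<.105); print(g.sum()); print(cv2.minAreaRect(d[g][:,:2].astype(np.float32)*1000), np.nanmedian(d[g],0))
save('well.png',f["frame"][170:300,145:250],5)
```

```text
rim 712 ((486.3749084472656, 134.72802734375), (91.68158721923828, 141.6015167236328), 5.261932373046875) [[434. 201.]
 [447.  60.]
 [539.  68.]
 [526. 209.]]
slot rim 136 ((457.6515197753906, 132.10092163085938), (138.47146606445312, 61.17002487182617), 89.92674255371094)
board 1397 ((619.0821533203125, -162.18479919433594), (17.17268943786621, 288.4244384765625), 8.994697570800781) [[ 588.  -21.]
 [ 633. -306.]
 [ 650. -303.]
 [ 605.  -18.]]
brass [382 133  10  24  66] 390 156 [ 0.57663463 -0.25264292  0.163     ] [ 0.62313239 -0.24508601  0.157     ] [ 0.60749416 -0.25062841  0.15799492]
brass [340 140   9  23  54] 347 162 [ 0.56513683 -0.16953759  0.163     ] [ 0.60954413 -0.15914202  0.157     ] [ 0.59461007 -0.16664233  0.1583405 ]
brass [297 147   8   6  25] 301 152 [ 0.58487104 -0.0807515   0.163     ] [ 0.59595428 -0.07517162  0.157     ] [ 0.5933001  -0.08094043  0.1588398 ]
brass [303 166   2   4   6] 304 169 [ 0.55169266 -0.08642691  0.163     ] [ 0.55855178 -0.08478464  0.157     ] [ 0.55627828 -0.08654636  0.15929731]
well minz map pix
339
((492.6700439453125, 170.80899047851562), (63.71902084350586, 63.30205154418945), 4.785277843475342) [0.50248459 0.18336786 0.08610114]
```

View pics/well.png

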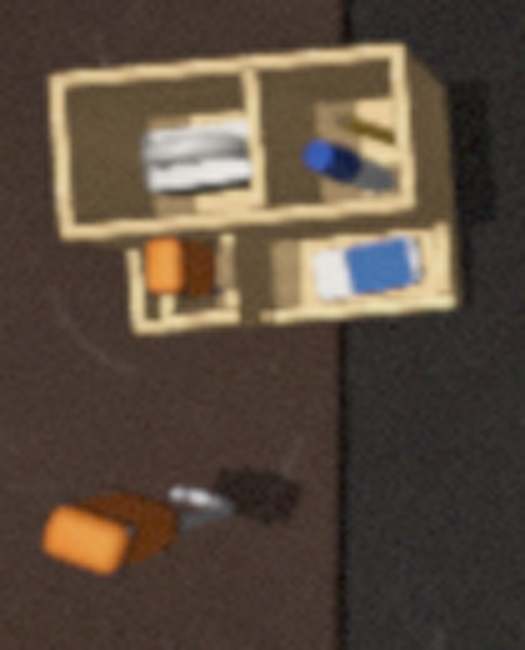

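The crop shows the organiser rim corners (zoomed) at about (48,75), (403,43), (415,208), (62,240). The padlock is in the left well at (145–250,125–190), mostly bright metal from above. The small handle top is at (165,265) and the look-alike's top at (85,540). Next I'll refine these numerically.

```bash
python3 - <<'E'
from h import *
f=dict(np.load('top0.npz')); w=cloud(f)
C=[(48,75),(403,43),(415,208),(62,240)]
P=np.array([onz(f,u/5+145-.4,v/5+170-.4,.14) for u,v in C]); print(P.round(4))
# local fit: org corners
L=np.array([(33,41),(33,-100),(-33,-100),(-33,41)])*1e-3
a,b=L-L.mean(0),P[:,:2]-P[:,:2].mean(0); H=a.T@b; th=np.arctan2(H[0,1]-H[1,0],H[0,0]+H[1,1])
Rz=np.array([[np.cos(th),-np.sin(th)],[np.sin(th),np.cos(th)]]); t=P[:,:2].mean(0)-Rz@L.mean(0)
print('org',t,np.degrees(th),'resid mm',((L@Rz.T+t-P[:,:2])*1e3).round(1).tolist())
for nm,u,v,z in(('toolTop',165,265,.153),('bigTop',85,540,.2)):
    U,V=u/5+145-.4,v/5+170-.4; q=w[int(V)-1:int(V)+2,int(U)-1:int(U)+2].reshape(-1,3); print(nm,onz(f,U,V,z),np.median(q,0))
print('slot pred',Rz@[-.049,0]+t)
# board: fit board top rect
s=np.load('side0.npz');
E
cat <<'E'
E
```

```text
[[0.5248 0.2102 0.14  ]
 [0.5373 0.0691 0.14  ]
 [0.4716 0.0639 0.14  ]
 [0.4592 0.2037 0.14  ]]
org [0.49562876 0.16609878] 5.0898173722218365 resid mm [[0.0, -0.4], [0.0, 0.4], [-0.0, -0.3], [-0.0, 0.3]]
toolTop [0.44875034 0.15944061 0.153     ] [0.44994039 0.1608659  0.15310255]
bigTop [0.34678904 0.17563647 0.2       ] [0.34792473 0.1771876  0.20052798]
slot pred [0.44682197 0.16175163]
```

```bash
python3 -m pendant '[0,0,0.265,0,0,-0.1,85, 0,0,0.265,0,0,-0.1,85, 0,0,0,0.158,-0.325,-0.025,85, 0,0,0,0.158,-0.325,-0.025,85, 0,0,0,0.158,-0.325,-0.025,85, 0,0,0,0.158,-0.325,-0.025,85, 0,0,0,0.158,-0.325,-0.025,85, 0,0,0,0.158,-0.325,-0.025,85, 0,0,0,0.158,-0.325,-0.025,85, 0,0,0,0.158,-0.325,-0.025,85, 0,0,0,0.158,-0.325,-0.025,85, 0,0,0,0.158,-0.325,-0.025,85]' 60
python3 -m pendant '[0,0,0,0.158,-0.325,0,85, 0,0,0,0.158,-0.325,0,85, 0,0,0,0.158,-0.325,0,85, 0,0,0,0.158,-0.325,0,85, 0,0,0,0.158,-0.325,0,85, 0,0,0,0.158,-0.325,0,85, 0,0,0,0.158,-0.325,0,85, 0,0,0,0.158,-0.325,0,85, 0,0,0,0.158,-0.325,0,85, 0,0,0,0.158,-0.325,0,85, 0,0,0,0,0,0,85,0,0,0,0,0,0,85]'
python3 - <<'E'
from h import *
f=grab("wrist"); np.savez('w1.npz',**f); print(f["eye"],f["attitude"],f["fovy"]); save('w1.png',f["frame"],1.4)
print(robot.get_obs()["ee_pos"],robot.get_obs()["orientation"])
E
```

```text
time_s: 1.3
ee_pos: [0.3192, -0.1768, 0.3013]
orientation: [-180.0, 0.0, 5.1]
wrist_force: [0.5, -0.1, 0.1]
gripper_width: 0.994
grip_force: 0.0
time_s: 2.5
ee_pos: [0.4475, 0.1598, 0.3007]
orientation: [180.0, 0.1, 5.2]
wrist_force: [0.0, -0.5, 0.3]
gripper_width: 0.993
grip_force: 0.0
[0.52983646 0.1679173  0.41960827] [ 1.61001639e+02 -1.42770524e-02 -8.48358937e+01] 69.57793655641673
[0.44739242 0.15920017 0.30096079] [1.79982452e+02 4.72654630e-02 5.10242723e+00]
```

View pics/w1.png

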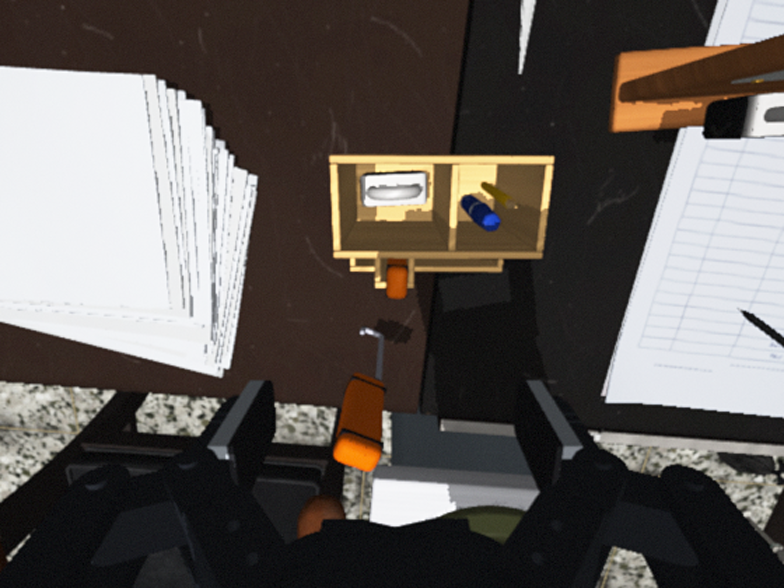

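The wrist view shows the well with the padlock (body top about (361–428,172–206)), shackle arc along row 190, and the small handle top at (397,282).

Run:
```python
from h import *
f=dict(np.load('w1.npz')); w=cloud(f); hsv=cv2.cvtColor(f["frame"],cv2.COLOR_RGB2HSV)
th=np.radians(5.1); Rz=np.array([[np.cos(th),-np.sin(th)],[np.sin(th),np.cos(th)]])
t=np.array([.4956,.1661]); loc=np.c_[(w[...,:2].reshape(-1,2)-t)@Rz,w[...,2].reshape(-1)].reshape(w.shape)
m=abs(w[...,2]-.14)<.003; m[:100]=0;m[200:]=0;m[:,220:0]=0;m[:,:225]=0;m[:,410:]=0
x,y=loc[m][:,0]*1e3,loc[m][:,1]*1e3
r=cv2.minAreaRect(np.c_[x,y].astype(np.float32)); print('rim (want centre 0,-29.5; 66x141)',r)
# padlock: gray, low saturation in well
g=(hsv[...,1]<60)&(abs(loc[...,0])<.03)&(abs(loc[...,1])<.037)&(w[...,2]>.03)&(w[...,2]<.12)
for lo,hi in((.045,.06),(.08,.1)):
    k=g&(w[...,2]>lo)&(w[...,2]<hi); p=(loc[k][:,:2]*1e3).astype(np.float32)
    print(lo,k.sum(),np.median(loc[k],0).round(4),cv2.minAreaRect(p),np.percentile(loc[k][:,2],[5,50,95]).round(4))
o=(w[...,2]>.1)&(w[...,2]<.2)&(hsv[...,0]<14)&(hsv[...,1]>150)&(abs(loc[...,1])<.03)&(abs(loc[...,0]+.049)<.03)
p=loc[o&(w[...,2]>.15)]*1e3; print('tool top',len(p),cv2.minAreaRect(p[:,:2].astype(np.float32)),np.median(p,0))
p=loc[o&(w[...,2]<.145)]*1e3; print('tool low',len(p),np.median(p,0) if len(p) else 0)
```

```text
rim (want centre 0,-29.5; 66x141) ((-3.4624977111816406, -30.179054260253906), (70.68865966796875, 141.14279174804688), 0.055146247148513794)
0.045 729 [ 0.009  -0.0004  0.0568] ((4.168865203857422, -0.35970497131347656), (25.83837890625, 55.346317291259766), 2.3762195110321045) [0.0506 0.0568 0.0581]
0.08 308 [ 0.0044 -0.0005  0.0907] ((3.9351108074188232, 0.1274242401123047), (8.954798698425293, 40.5965690612793), 2.229184865951538) [0.0822 0.0907 0.0942]
tool top 318 ((-48.34310531616211, -2.1915550231933594), (13.950912475585938, 21.645673751831055), 86.9953384399414) [-47.28200308  -2.43786852 153.82309809]
tool low 62 [-37.64905913  -2.51836288 134.87330942]
```

```bash
python3 -m pendant '[0,0,0,0.005,0,0.22,60, 0,0,0,0,0,0.25,60, 0,0,0,0,0,0.25,60, 0,0,0,0,0,0.25,60, 0,0,0,0,0,0.25,60, 0,0,0,0,0,0.25,60, 0,0,0,0,0,0.15,60, 0,0,0,0,0,0.1,60, 0,0,0,0,0,0,60]'
python3 -m pendant '[0,0,0,0,0,0,30,0,0,0,0,0,0,10,0,0,0,0,0,0,0,0,0,0,0,0,0,0,0,0,0,0,0,0,0,0,0,0,0,0,0,0,0,0,0,0,0,0,0]' 60
```

```text
time_s: 3.45
ee_pos: [0.4478, 0.1588, 0.1287]
orientation: [180.0, 0.1, 5.0]
wrist_force: [0.8, -0.0, 0.8]
gripper_width: 0.702
grip_force: 0.0
time_s: 4.15
ee_pos: [0.4485, 0.1598, 0.1299]
orientation: [-180.0, -0.1, 5.1]
wrist_force: [0.1, 0.2, 5.8]
gripper_width: 0.155
grip_force: 58.8
```

```bash
python3 -m pendant '[0,0,0,0,0,-0.05,0, 0,0,0,0,0,-0.15,0, 0,0,0,0,0,-0.2,0, 0,0,0,0,0,-0.25,0, 0,0,0,0,0,-0.25,0, 0,0,0,0,0,-0.25,0, 0,0,0,0,0,-0.25,0, 0,0,0,0,0,-0.2,0, 0,0,0,0,0,-0.1,0, 0,0,0,0,0,0,0,0,0,0,0,0,0,0]'
python3 - <<'E'
from h import *
for n in("wrist","side"):
    f=grab(n); np.savez(n+'2.npz',**f)
    if n=="wrist": A=f["frame"]
    else:
        o=robot.get_obs()["ee_pos"]; u,v=proj(f,o)[0].astype(int); print(u,v); B=f["frame"][max(v-50,0):v+150,u-100:u+100]
save('w2.png',np.hstack([A[100:400,130:430],cv2.resize(B,(300,300),interpolation=cv2.INTER_CUBIC)]),1.33)
E
```

```text
time_s: 5.25
ee_pos: [0.4479, 0.1595, 0.2983]
orientation: [180.0, 0.1, 5.1]
wrist_force: [0.6, 0.8, -0.8]
gripper_width: 0.152
grip_force: 58.4
272 161
```

View pics/w2.png

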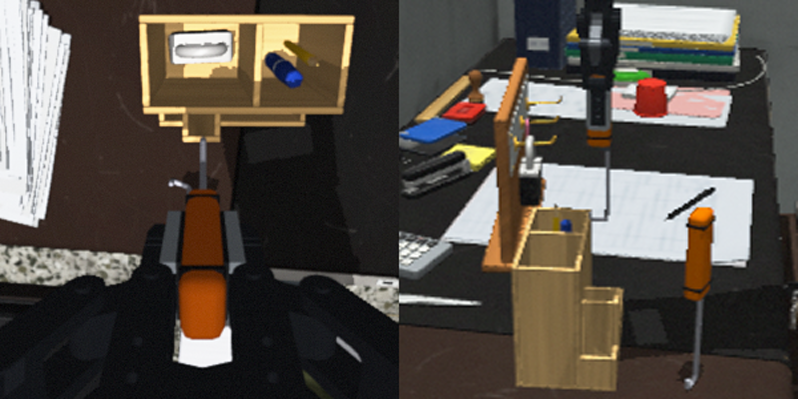

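The hook hangs vertical in the gripper, with the shank in the wrist view at about (203,140) in the crop. In the side crop the toe is at (592–607,217), pointing to the board. I'll measure the hook's end relative to the TCP.

```bash
python3 - <<'E'
from h import *
o=np.array([.4479,.1595,.2983]); th=np.radians(5.1); Rz=np.array([[np.cos(th),-np.sin(th)],[np.sin(th),np.cos(th)]])
for n in("side2","wrist2"):
    f=dict(np.load(n+'.npz')); w=cloud(f); d=w-o; l=np.c_[(d[...,:2].reshape(-1,2))@Rz,d[...,2].reshape(-1)].reshape(w.shape)*1e3
    k=(abs(l[...,0])<25)&(abs(l[...,1])<15)&(l[...,2]<-45)&(l[...,2]>-140)
    p=l[k]; print(n,len(p))
    for a in range(-140,-40,10):
        q=p[(p[:,2]>=a)&(p[:,2]<a+10)]
        if len(q): print(a,len(q),np.median(q,0).round(1),q.min(0).round(1),q.max(0).round(1))
    if n=="wrist2":
        P=[o+np.r_[Rz@[x,y],z] for x,y,z in((-.008,0,-.05),(-.008,0,-.124),(.008,0,-.117),(.008,0,-.123))]; print(proj(f,P).round(1))
        save('w2b.png',f["frame"][150:260,230:340],5)
    else:
        P=[o+np.r_[Rz@[x,y],z] for x,y,z in((-.008,0,-.05),(-.008,0,-.124),(.008,0,-.117),(.008,0,-.123))]; print(proj(f,P).round(1))
        # gray wire edge: profile rows
        I=f["frame"][:, 250:300].astype(int)
        save('s2b.png',f["frame"][150:240,240:320],7)
E
python3 -c "
import cv2,numpy as np
a=cv2.imread('pics/w2b.png');b=cv2.imread('pics/s2b.png');b=cv2.resize(b,(400,450));a=cv2.resize(a,(400,400));a=np.vstack([a,np.zeros((50,400,3),np.uint8)]);cv2.imwrite('pics/c2.png',np.hstack([a,b]))"
```

```text
side2 102
-130 18 [  -0.3   -0.3 -122.1] [  -7.2   -3.7 -124.5] [   8.5    2.3 -120.5]
-120 18 [  -6.1   -0.5 -115.8] [  -9.1   -2.7 -119.9] [  10.8    1.9 -110.2]
-110 8 [  -8.1    0.8 -104.3] [  -9.2   -1.7 -107.8] [  -7.     2.9 -100.3]
-100 10 [ -8.   -0.2 -94.4] [ -9.   -1.3 -99.8] [ -7.    3.2 -90.7]
-90 9 [ -8.7   0.1 -84.5] [ -8.9  -2.  -88.6] [ -6.9   2.2 -80.3]
-80 9 [ -7.    0.2 -76.3] [ -8.8  -1.8 -79.7] [ -6.8   2.9 -71.2]
-70 10 [ -7.8   1.  -65.4] [ -8.7   0.  -69.6] [ -6.8   2.7 -60.9]
-60 10 [ -7.7   1.2 -54.7] [ -8.7  -1.1 -59.4] [ -6.6   2.5 -51. ]
-50 10 [ -4.9   2.4 -47.2] [ -8.7  -1.3 -48.5] [  6.7   3.8 -45.3]
[[276.7 186.4]
 [276.4 221.4]
 [268.3 218. ]
 [268.3 220.7]]
wrist2 195
-130 36 [  -1.3   -0.3 -120.5] [  -7.5   -1.2 -121.6] [   8.5    2.2 -120. ]
-120 76 [  -2.     0.5 -116.5] [  -8.5   -1.2 -120. ] [   8.8    2.2 -110.1]
-110 23 [  -7.7    0.5 -103.9] [  -8.5   -1.1 -109.6] [  -6.9    2.1 -100.7]
-100 25 [ -7.4   0.5 -93.8] [ -8.7  -1.1 -99.7] [ -7.    2.1 -90. ]
-90 27 [ -7.5   0.5 -84.1] [ -8.3  -1.  -89.8] [ -6.7   2.  -80. ]
-80 8 [ -7.4   0.9 -78.6] [ -8.   -0.9 -80. ] [ -6.9   2.  -76.8]
[[282.9 261.4]
 [282.6 220. ]
 [282.6 204.7]
 [282.6 202.5]]
```

View pics/c2.png

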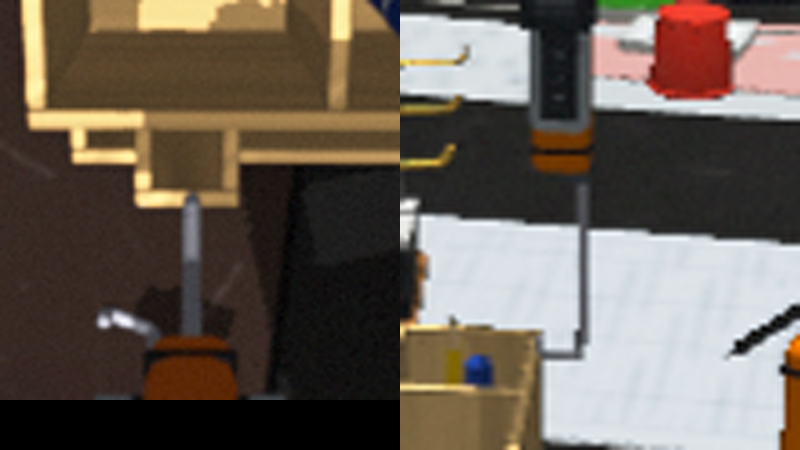

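```bash
python3 -m pendant '[0,0,0,0.11,-0.02,0,0, 0,0,0,0.11,0,0,0, 0,0,0,0.11,0,0,0, 0,0,0,0,0,0,0, 0,0,0,0,0,0.15,0, 0,0,0,0,0,0.2,0, 0,0,0,0,0,0.2,0, 0,0,0,0,0,0.2,0, 0,0,0,0,0,0.15,0, 0,0,0,0,0,0,0, 0,0,0,0,0,0,0]'
python3 - <<'E'
from h import *
f=grab("wrist"); np.savez('wrist3.npz',**f)
o=robot.get_obs()["ee_pos"]; print(o)
th=np.radians(5.1); Rz=np.array([[np.cos(th),-np.sin(th)],[np.sin(th),np.cos(th)]]); t=np.array([.4956,.1661])
w=cloud(f); l=np.c_[(w[...,:2].reshape(-1,2)-t)@Rz,w[...,2].reshape(-1)].reshape(w.shape)*1e3
hsv=cv2.cvtColor(f["frame"],cv2.COLOR_RGB2HSV)
c=(o[:2]-t)@Rz*1e3; print('tcp loc',c)
k=(abs(l[...,0]-c[0])<12)&(abs(l[...,1]-c[1])<6)&(l[...,2]>o[2]*1e3-127)&(l[...,2]<o[2]*1e3-50); p=l[k]; q=p[p[:,2]<o[2]*1e3-105];print('wire low',len(q),q.min(0),q.max(0),np.median(q,0))
k=(hsv[...,1]<70)&(l[...,0]>-8)&(l[...,0]<25)&(abs(l[...,1])<30)&(l[...,2]>60)&(l[...,2]<100); p=l[k]; print('shackle',len(p),cv2.minAreaRect(p[:,:2].astype(np.float32)),p[:,2].max())
m=abs(w[...,2]-.14)<.003; m&=(abs(l[...,0])<45)&(l[...,1]<50)&(l[...,1]>-110); p=l[m]; print('rim',p.min(0),p.max(0))
P=[t.tolist()]; u,v=proj(f,np.r_[t,.1])[0].astype(int); print(u,v); save('w3.png',f["frame"][max(v-80,0):v+100,u-90:u+90],3.3)
E
```

```text
time_s: 6.45
ee_pos: [0.481, 0.1645, 0.2097]
orientation: [-180.0, -0.0, 5.1]
wrist_force: [-0.1, 0.1, -1.0]
gripper_width: 0.154
grip_force: 58.4
[0.48119353 0.16459032 0.21015943]
tcp loc [-14.48363937  -0.22304641]
wire low 125 [-23.30630157  -1.44196087  88.02315015] [ -5.47292891   1.94704671 104.82525883] [-17.32710345   0.25081571  90.72157606]
shackle 644 ((0.47153520584106445, 0.04924774169921875), (16.518009185791016, 43.29161071777344), 2.91739559173584) 98.16440335245674
rim [ -34.44794969 -100.87943128  137.00028705] [ 32.33006624  40.52917019 142.99243949]
282 199
```

View pics/w3.png

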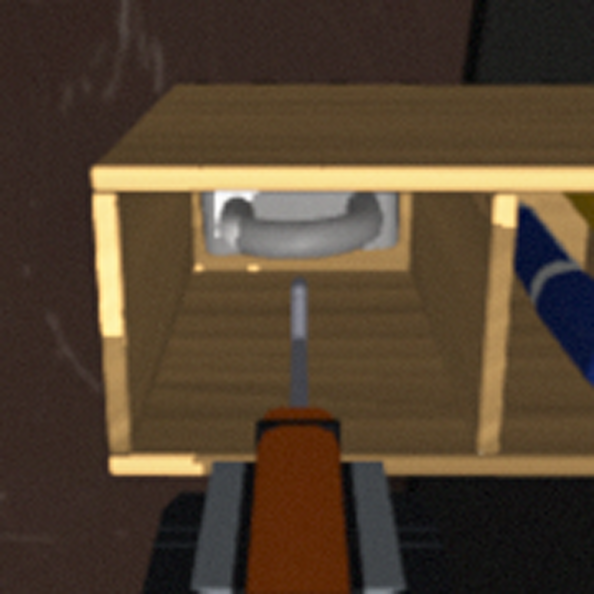

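The hook stands in front of the shackle (hook end at (299,285), shackle arc at (238–380,240) in the crop), laterally aligned to about 1 mm. I'll lower it and thread it.

```bash
python3 -m pendant '[0,0,0,0,0.01,0.1,0, 0,0,0,0,0,0.1,0, 0,0,0,0,0,0.04,0, 0,0,0,0,0,0,0, 0,0,0,0,0,0,0]'
python3 -m pendant '[0,0,0,0.04,0,0,0, 0,0,0,0.04,0,0,0, 0,0,0,0.04,0,0,0, 0,0,0,0.04,0,0,0, 0,0,0,0.025,0,0,0, 0,0,0,0,0,0,0, 0,0,0,0,0,0,0]'
python3 -m pendant '[0,0,0,0,0,-0.04,0, 0,0,0,0,0,-0.04,0, 0,0,0,0,0,-0.04,0, 0,0,0,0,0,-0.04,0, 0,0,0,0,0,-0.04,0,0,0,0,0,0,-0.04,0, 0,0,0,0,0,-0.04,0, 0,0,0,0,0,0,0, 0,0,0,0,0,0,0]'
python3 - <<'E'
from h import *
print(robot.get_obs()["wrist_force"])
f=grab("wrist"); o=robot.get_obs()["ee_pos"]; u,v=proj(f,o-np.array([-.01,0,.11]))[0].astype(int); print(u,v); A=f["frame"][max(v-90,0):v+90,u-90:u+90]
f=grab("side"); u,v=proj(f,o)[0].astype(int); B=f["frame"][v-50:v+110,u-80:u+80]
save('w4.png',np.hstack([cv2.resize(A,(390,390)),cv2.resize(B,(390,390))]))
E
```

```text
time_s: 7.0
ee_pos: [0.481, 0.1635, 0.1854]
orientation: [-180.0, -0.0, 5.1]
wrist_force: [0.1, -0.7, -0.7]
gripper_width: 0.156
grip_force: 58.4
time_s: 7.7
ee_pos: [0.4993, 0.1651, 0.1852]
orientation: [180.0, 0.0, 5.1]
wrist_force: [-0.6, 0.3, -0.8]
gripper_width: 0.155
grip_force: 58.4
time_s: 8.6
ee_pos: [0.4993, 0.1651, 0.2132]
orientation: [180.0, 0.0, 5.1]
wrist_force: [-0.4, 0.7, -4.3]
gripper_width: 0.156
grip_force: 58.4
[-0.44446956  0.6897976  -4.33545559]
283 205
```

View pics/w4.png

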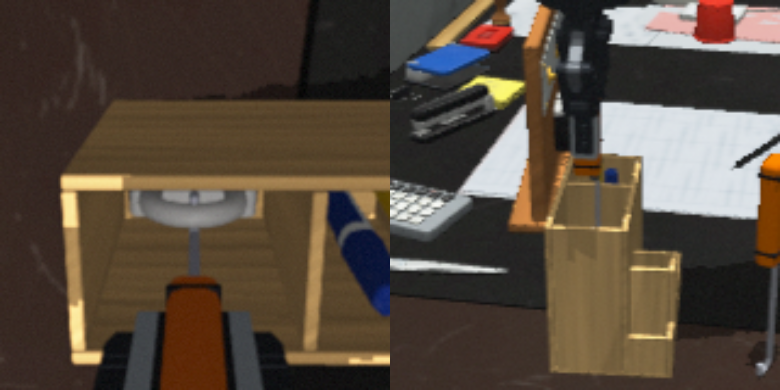

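The shackle rests on the toe in the wrist view (195,200), and the wrist force shows about 3.5 N of load. Lifting straight up.

```bash
python3 -m pendant '[0,0,0,0,0,-0.06,0, 0,0,0,0,0,-0.12,0, 0,0,0,0,0,-0.18,0, 0,0,0,0,0,-0.2,0, 0,0,0,0,0,-0.2,0, 0,0,0,0,0,-0.2,0, 0,0,0,0,0,-0.2,0, 0,0,0,0,0,-0.2,0, 0,0,0,0,0,-0.2,0, 0,0,0,0,0,-0.15,0, 0,0,0,0,0,-0.1,0, 0,0,0,0,0,-0.05,0]'
python3 -m pendant '[0,0,0,0,0,0,0,0,0,0,0,0,0,0,0,0,0,0,0,0,0,0,0,0,0,0,0,0]'
```

```text
time_s: 9.9
ee_pos: [0.4993, 0.1651, 0.4006]
orientation: [-180.0, -0.1, 5.1]
wrist_force: [-0.1, 0.4, -5.1]
gripper_width: 0.156
grip_force: 58.4
time_s: 10.3
ee_pos: [0.4993, 0.1652, 0.3988]
orientation: [180.0, 0.1, 5.1]
wrist_force: [-0.5, -0.5, -3.3]
gripper_width: 0.159
grip_force: 58.4
```

```bash
python3 -m pendant '[0,0,-0.068,0,0,0,0, 0,0,-0.068,0,0,0,0, 0,0,0,-0.01,0.07,0,0, 0,0,0,-0.02,0.14,0,0, 0,0,0,-0.03,0.21,0,0, 0,0,0,-0.041,0.284,0,0, 0,0,0,-0.041,0.284,0,0, 0,0,0,-0.041,0.284,0,0, 0,0,0,-0.041,0.284,0,0, 0,0,0,-0.041,0.284,0,0, 0,0,0,-0.041,0.284,0,0, 0,0,0,-0.041,0.284,0,0]'
python3 -m pendant '[0,0,0,-0.041,0.284,0,0, 0,0,0,-0.041,0.284,0,0, 0,0,0,-0.041,0.284,0,0, 0,0,0,-0.041,0.284,0,0, 0,0,0,-0.041,0.284,0,0, 0,0,0,-0.03,0.21,0,0, 0,0,0,-0.02,0.14,0,0, 0,0,0,-0.01,0.07,0,0, 0,0,0,0,0,0,0, 0,0,0,0,0,0,0]'
python3 -m pendant '[0,0,0,0,0,0.1,0, 0,0,0,0,0,0.15,0, 0,0,0,0,0,0.2,0, 0,0,0,0,0,0.2,0, 0,0,0,0,0,0.15,0, 0,0,0,0,0,0.1,0, 0,0,0,0,0,0,0, 0,0,0,0,0,0,0, 0,0,0,0,0,0,0, 0,0,0,0,0,0,0,0,0,0,0,0,0,0]'
python3 - <<'E'
from h import *
print(robot.get_obs()["ee_pos"])
f=grab("wrist"); np.savez('wrist5.npz',**f)
g=grab("top"); np.savez('top5.npz',**g)
o=robot.get_obs()["ee_pos"]
u,v=proj(f,[.58,-.254,.157])[0].astype(int); print(u,v); u=min(max(u,120),440);v=max(v,110);A=f["frame"][v-110:v+150,u-120:u+120]
s=grab("side"); np.savez('side5.npz',**s); u,v=proj(s,[.58,-.254,.157])[0].astype(int); print(u,v); B=s["frame"][v-60:v+60,u-60:u+80]
save('w5.png',np.hstack([cv2.resize(A,(400,433)),cv2.resize(B,(400,433))]))
E
```

```text
time_s: 11.5
ee_pos: [0.5021, -0.0803, 0.3993]
orientation: [180.0, 0.0, 8.9]
wrist_force: [0.1, -0.3, -4.0]
gripper_width: 0.156
grip_force: 58.5
time_s: 12.5
ee_pos: [0.5053, -0.2634, 0.3994]
orientation: [-180.0, -0.0, 9.0]
wrist_force: [0.7, 0.4, -3.3]
gripper_width: 0.155
grip_force: 58.6
time_s: 13.6
ee_pos: [0.5053, -0.264, 0.3097]
orientation: [180.0, -0.0, 9.0]
wrist_force: [0.0, 0.0, -3.7]
gripper_width: 0.155
grip_force: 58.5
[ 0.50531776 -0.26403779  0.30970502]
284 117
250 162
```

View pics/w5.png

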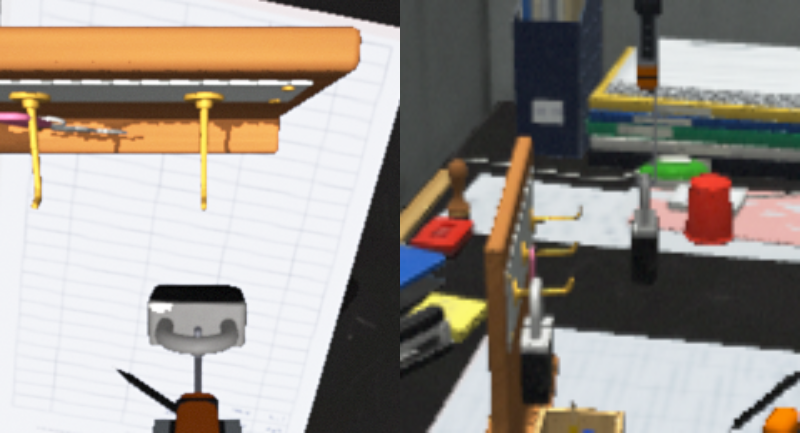

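The padlock hangs centred on the toe ((198,330) in the left crop), and the free hook is straight ahead (wire along column 204, rows 100–208). Now I'll measure the hook relative to the TCP.

Run:
```python
from h import *
o=np.array([.5053,-.2640,.3097]); th=np.radians(9); Rz=np.array([[np.cos(th),-np.sin(th)],[np.sin(th),np.cos(th)]])
for n in("wrist5","top5","side5"):
    f=dict(np.load(n+'.npz')); w=cloud(f); d=w-o; l=np.c_[(d[...,:2].reshape(-1,2))@Rz,d[...,2].reshape(-1)].reshape(w.shape)*1e3
    hsv=cv2.cvtColor(f["frame"],cv2.COLOR_RGB2HSV)
    br=(hsv[...,0]>14)&(hsv[...,0]<32)&(hsv[...,1]>110)&(hsv[...,2]>90)&(abs(l[...,2]+153)<18)&(abs(l[...,1])<30)&(l[...,0]>40)&(l[...,0]<119)
    p=l[br]; print(n,len(p))
    for a in range(50,120,10):
        q=p[(p[:,0]>=a)&(p[:,0]<a+10)]
        if len(q): print(a,len(q),np.median(q,0).round(1),'zmax',q[:,2].max().round(1),'xmin',q[:,0].min().round(1))
    if n!="side5":
        m=abs(w[...,2]-.21)<.004; m&=(abs(l[...,1]-20)<80)&(l[...,0]>90)&(l[...,0]<160); q=l[m]
        if len(q): print(' board top x',np.percentile(q[:,0],[1,99]),'right end y',q[:,1].min())
    k=(hsv[...,1]<70)&(abs(l[...,0])<14)&(abs(l[...,1])<30)&(l[...,2]<-108)&(l[...,2]>-150); p=l[k]
    if len(p): q=p[p[:,2]>-122]; print(' shackle',cv2.minAreaRect(p[:,:2].astype(np.float32)),'zmax',p[:,2].max(),np.median(q,0) if len(q) else '')
    k=(abs(l[...,0])<14)&(abs(l[...,1])<5)&(l[...,2]<-60)&(l[...,2]>-105); p=l[k]
    if len(p):print(' shank',np.median(p,0))
```

```text
wrist5 373
60 23 [  67.3   -2.9 -143.3] zmax -140.4 xmin 64.2
70 39 [  75.1   -2.9 -149.5] zmax -146.9 xmin 70.3
80 36 [  85.1   -2.9 -150.1] zmax -148.6 xmin 80.8
90 52 [  94.9   -2.4 -150.5] zmax -148.9 xmin 90.3
100 54 [ 104.9   -2.8 -151.2] zmax -149.4 xmin 100.3
110 169 [ 114.9   -2.7 -147.1] zmax -141.7 xmin 110.1
 board top x [118.47325463 134.0410948 ] right end y -59.98409347431538
 shackle ((0.7910003662109375, 0.8358020782470703), (53.42041015625, 24.768470764160156), 89.12269592285156) zmax -108.34882971590979 [   1.646668      0.50300627 -114.78106657]
 shank [ -7.23228202   0.52178732 -89.6322625 ]
top5 67
70 7 [  76.7   -2.1 -151.4] zmax -149.9 xmin 73.0
80 10 [  84.6   -2.4 -152.2] zmax -150.2 xmin 80.7
90 11 [  94.7   -2.2 -151.6] zmax -149.6 xmin 90.5
100 11 [ 104.5   -2.4 -153.1] zmax -151.0 xmin 100.7
110 28 [ 116.3   -0.6 -150.6] zmax -144.2 xmin 110.7
 board top x [120.24096221 135.75484079] right end y -59.91424634253431
 shackle ((2.1411514282226562, 13.370471000671387), (24.212263107299805, 27.60350227355957), 3.5502119064331055) zmax -113.90286857103061 [   0.27753796   15.74131462 -119.51053885]
side5 20
70 4 [  75.    -1.9 -151.1] zmax -148.4 xmin 70.7
80 3 [  85.6   -4.9 -152.7] zmax -152.5 xmin 82.6
90 3 [  94.1   -1.9 -151.7] zmax -148.9 xmin 91.3
100 4 [ 104.4   -2.7 -152.1] zmax -150.9 xmin 100.1
110 6 [ 115.8    0.9 -152.8] zmax -150.2 xmin 111.6
 shackle ((2.058058738708496, 2.488819122314453), (20.53364372253418, 39.73471450805664), 0.30145636200904846) zmax -113.0157275083722 [   1.00133765    6.91980758 -117.32641354]
 shank [ -7.27621636   0.80834506 -79.7674219 ]
```

```bash
python3 -m pendant '[0,0,0,0,-0.02,0.05,0, 0,0,0,0,-0.017,0.05,0, 0,0,0,0.05,0,0,0, 0,0,0,0.1,0,0,0, 0,0,0,0.1,0,0,0, 0,0,0,0.08,0,0,0, 0,0,0,0.04,0,0,0, 0,0,0,0,0,0,0, 0,0,0,0,0,0,0, 0,0,0,0,0,0,0, 0,0,0,0,0,0,0, 0,0,0,0,0,0,0]'
python3 - <<'E'
from h import *
o=robot.get_obs()["ee_pos"]; th=np.radians(9); Rz=np.array([[np.cos(th),-np.sin(th)],[np.sin(th),np.cos(th)]])
f=grab("wrist"); np.savez('wrist6.npz',**f); w=cloud(f); d=w-o; l=np.c_[(d[...,:2].reshape(-1,2))@Rz,d[...,2].reshape(-1)].reshape(w.shape)*1e3
hsv=cv2.cvtColor(f["frame"],cv2.COLOR_RGB2HSV)
br=(hsv[...,0]>14)&(hsv[...,0]<32)&(hsv[...,1]>110)&(hsv[...,2]>90)&(abs(l[...,2]+143)<18)&(abs(l[...,1])<30)&(l[...,0]>10)&(l[...,0]<75)
p=l[br]; print('hook',np.median(p,0),'xmin',p[:,0].min(),'ztop',p[:,2].max())
k=(hsv[...,1]<70)&(abs(l[...,0])<14)&(abs(l[...,1])<30)&(l[...,2]<-108)&(l[...,2]>-135); p=l[k]; print('shackle',p[:,1].min(),p[:,1].max(),p[:,2].max())
k=(abs(l[...,0])<14)&(abs(l[...,1])<5)&(l[...,2]<-60)&(l[...,2]>-105); p=l[k];print(' shank',np.median(p,0))
u,v=proj(f,o+[.03,0,-.13])[0].astype(int); v=max(v,75); s=grab("side"); a,b=proj(s,o+[.03,0,-.13])[0].astype(int)
save('w6.png',np.hstack([cv2.resize(f["frame"][v-75:v+75,u-75:u+75],(400,400)),cv2.resize(s["frame"][b-45:b+45,a-45:a+45],(400,400),interpolation=cv2.INTER_CUBIC)]))
E
```

```text
time_s: 14.95
ee_pos: [0.5411, -0.2546, 0.2994]
orientation: [180.0, -0.0, 9.0]
wrist_force: [0.6, -0.1, -4.8]
gripper_width: 0.16
grip_force: 58.5
hook [  53.60551427   -6.27010632 -140.1087591 ] xmin 27.18604718010964 ztop -130.2500931041338
shackle -20.61521533829072 23.31729373865226 -108.48948196369726
 shank [ -7.32129302   0.58753594 -90.07392423]
```

View pics/w6.png

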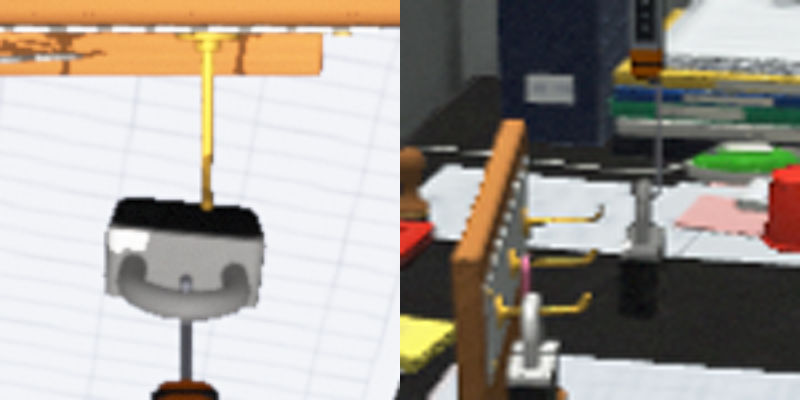

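The padlock hangs before the hook; the wire (column 207) sits about 7 mm right of the toe (column 187) and inside the shackle opening. I'll advance 53 mm.

```bash
python3 -m pendant '[0,0,0,0.03,0,0,0, 0,0,0,0.06,0,0,0, 0,0,0,0.06,0,0,0, 0,0,0,0.06,0,0,0, 0,0,0,0.06,0,0,0, 0,0,0,0.06,0,0,0, 0,0,0,0.06,0,0,0, 0,0,0,0.06,0,0,0, 0,0,0,0.05,0,0,0, 0,0,0,0.03,0,0,0, 0,0,0,0,0,0,0, 0,0,0,0,0,0,0]'
python3 -m pendant '[0,0,0,0,0,0.02,0, 0,0,0,0,0,0.03,0, 0,0,0,0,0,0.03,0, 0,0,0,0,0,0.03,0, 0,0,0,0,0,0.03,0, 0,0,0,0,0,0.03,0, 0,0,0,0,0,0,0, 0,0,0,0,0,0,0, 0,0,0,0,0,0,0]'
python3 - <<'E'
from h import *
print(robot.get_obs()["wrist_force"])
o=robot.get_obs()["ee_pos"]
f=grab("wrist"); np.savez('wrist7.npz',**f); 
u,v=proj(f,o+[.01,0,-.13])[0].astype(int); v=max(v,75); s=grab("side"); a,b=proj(s,o+[.01,0,-.13])[0].astype(int)
save('w7.png',np.hstack([cv2.resize(f["frame"][v-75:v+75,u-75:u+75],(400,400)),cv2.resize(s["frame"][b-45:b+45,a-45:a+45],(400,400),interpolation=cv2.INTER_CUBIC)]))
E
```

```text
time_s: 16.25
ee_pos: [0.5935, -0.2463, 0.2992]
orientation: [-180.0, 0.0, 9.0]
wrist_force: [-0.8, -0.5, -4.3]
gripper_width: 0.153
grip_force: 58.5
time_s: 17.15
ee_pos: [0.5937, -0.2464, 0.2827]
orientation: [180.0, -0.0, 9.0]
wrist_force: [-0.2, -0.3, -0.3]
gripper_width: 0.156
grip_force: 58.8
[-0.19686705 -0.29992868 -0.30131044]
```

```bash
python3 -m pendant '[0,0,0,0,0,0.03,0, 0,0,0,0,0,0.03,0, 0,0,0,0,0,0.03,0, 0,0,0,0,0,0.03,0, 0,0,0,0,0,0.03,0, 0,0,0,0,0,0.03,0, 0,0,0,0,0,0.02,0, 0,0,0,0,0,0,0, 0,0,0,0,0,0,0, 0,0,0,0,0,0,0]'
cat > m.py <<'E'
from h import *
o=robot.get_obs()["ee_pos"]; print(o,robot.get_obs()["wrist_force"]); th=np.radians(9); Rz=np.array([[np.cos(th),-np.sin(th)],[np.sin(th),np.cos(th)]])
for n in("wrist","side"):
    f=grab(n); w=cloud(f); d=w-o; l=np.c_[(d[...,:2].reshape(-1,2))@Rz,d[...,2].reshape(-1)].reshape(w.shape)*1e3; l[...,2]+=o[2]*1e3
    hsv=cv2.cvtColor(f["frame"],cv2.COLOR_RGB2HSV); near=(abs(l[...,1])<45)&(l[...,2]<210)
    br=(hsv[...,0]>14)&(hsv[...,0]<32)&(hsv[...,1]>110)&(hsv[...,2]>90)&near&(abs(l[...,2]-160)<15)&(l[...,0]>-60)&(l[...,0]<26)
    p=l[br]; print(n,'hook',len(p),np.median(p,0).round(1),'xmin',p[:,0].min().round(1)) if len(p) else 0
    gr=(hsv[...,1]<70)&near&(l[...,0]>-22)&(l[...,0]<22)
    k=gr&(l[...,2]>145)&(l[...,2]<180); p=l[k]
    if len(p): print(' shackle',len(p),p.min(0).round(1),p.max(0).round(1),np.median(p,0).round(1),cv2.minAreaRect(p[:,:2].astype(np.float32)))
    k=gr&(l[...,2]>115)&(l[...,2]<136); p=l[k]
    if len(p): print(' body top',len(p),p.min(0).round(1),p.max(0).round(1)); A=np.c_[p[:,:2],np.ones(len(p))]; print('  plane',np.linalg.lstsq(A,p[:,2],rcond=None)[0].round(3))
E
python3 m.py
```

```text
time_s: 18.25
ee_pos: [0.5936, -0.2463, 0.2625]
orientation: [180.0, -0.0, 9.0]
wrist_force: [-0.3, -0.3, -0.8]
gripper_width: 0.158
grip_force: 59.0
[ 0.59362793 -0.24631548  0.26250618] [-0.28550649 -0.28005299 -0.76715371]
wrist hook 118 [  3.3  -6.4 159.3] xmin -20.0
 shackle 814 [-18.3 -22.5 145. ] [  8.9  21.6 179.8] [  2.1   0.6 166.7] ((0.9172018766403198, -0.5346527099609375), (38.86231994628906, 25.76107406616211), 52.00157165527344)
 body top 271 [-14.3 -32.9 126.2] [  5.8  24.6 136. ]
  plane [ 1.36000e-01 -6.50000e-02  1.33305e+02]
side hook 11 [ 12.9  -6.2 157.6] xmin -19.4
 shackle 66 [-19.1 -17.6 146. ] [ 21.8  23.1 179.7] [  0.4   3.9 160. ] ((5.933342456817627, -2.700908660888672), (40.241329193115234, 32.28053283691406), 52.93003463745117)
 body top 75 [-14.8 -26.4 115.1] [ 15.2  26.5 134.5]
  plane [ 9.50000e-02 -7.10000e-02  1.25254e+02]
```

```bash
python3 -m pendant '[0,0,0,0,0,0.02,0, 0,0,0,0,0,0,0, 0,0,0,-0.03,0,0,0, 0,0,0,-0.03,0,0,0, 0,0,0,-0.03,0,0,0, 0,0,0,-0.03,0,0,0, 0,0,0,-0.03,0,0,0, 0,0,0,-0.03,0,0,0, 0,0,0,-0.03,0,0,0, 0,0,0,0,0,0,0]'
python3 m.py
```

```text
time_s: 19.35
ee_pos: [0.5725, -0.2497, 0.2604]
orientation: [180.0, -0.0, 9.0]
wrist_force: [0.1, -0.2, -0.7]
gripper_width: 0.161
grip_force: 59.0
[ 0.57253922 -0.24967442  0.26035576] [ 0.10397207 -0.24719173 -0.6847467 ]
wrist hook 103 [  5.3  -6.3 160.4] xmin -4.0
 shackle 401 [ -8.3 -22.5 145.2] [ 22.   18.6 180. ] [ 18.7  -2.3 167.2] ((6.853765487670898, -1.9477653503417969), (30.237260818481445, 41.09008026123047), 0.0025684048887342215)
 body top 129 [  7.2 -32.8 126. ] [ 22.   24.7 136. ]
  plane [ 3.39000e-01 -4.20000e-02  1.26518e+02]
side hook 6 [ 12.4  -5.7 158.5] xmin 2.1
 shackle 32 [ -7.4 -21.2 145.5] [ 21.7  14.9 180. ] [ 5.00e+00 -1.00e-01  1.61e+02] ((7.521202087402344, -3.6632537841796875), (29.024377822875977, 35.96440505981445), 2.3461899757385254)
 body top 44 [  6.4 -23.5 115.1] [ 21.8  24.2 135.6]
  plane [  0.996  -0.257 112.941]
```

```bash
python3 -m pendant '[0,0,0,-0.04,0,0,0, 0,0,0,-0.08,0,0,0, 0,0,0,-0.1,0,0,0, 0,0,0,-0.15,0,0,0, 0,0,0,-0.15,0,0,0, 0,0,0,-0.1,0,0,0, 0,0,0,0,0,-0.1,0, 0,0,0,0,0,-0.2,0, 0,0,0,0,0,-0.2,0, 0,0,0.068,0,0,-0.1,0, 0,0,0.068,0,0,0,0, 0,0,0,0,0,0,0]'
python3 m.py | head -3
python3 - <<'E'
from h import *
f=grab("side"); w=cloud(f); th=np.radians(9); Rz=np.array([[np.cos(th),-np.sin(th)],[np.sin(th),np.cos(th)]]); H=np.array([.6238,-.2475])
l=np.c_[((w[...,:2]-H).reshape(-1,2))@Rz,w[...,2].reshape(-1)].reshape(w.shape)*1e3
hsv=cv2.cvtColor(f["frame"],cv2.COLOR_RGB2HSV)
k=(l[...,0]>-60)&(l[...,0]<-6)&(abs(l[...,1])<40)&(l[...,2]>60)&(l[...,2]<180)&(hsv[...,1]<90); p=l[k]
for a in range(60,180,12):
    q=p[(p[:,2]>=a)&(p[:,2]<a+12)]
    if len(q): print(a,len(q),q.min(0).round(),q.max(0).round(),np.median(q,0).round(1))
o=robot.get_obs()["ee_pos"]; t=np.radians(5.1); d=np.array([.4473,.1612])-o[:2]
print(o,robot.get_obs()["orientation"],'tx',d@[np.cos(t),np.sin(t)],'ty',d@[np.sin(t),-np.cos(t)])
E
```

```text
time_s: 20.65
ee_pos: [0.5119, -0.2592, 0.3212]
orientation: [180.0, -0.1, 5.1]
wrist_force: [-0.4, -0.3, 0.3]
gripper_width: 0.156
grip_force: 59.1
[ 0.51192275 -0.25920256  0.32123149] [-0.38418567 -0.32744641  0.32592381]
72 3 [-34.  17.  83.] [-16.  19.  84.] [-22.1  18.7  83.6]
84 37 [-44. -20.  84.] [-13.  27.  96.] [-28.6  20.6  90.4]
96 17 [-44. -19.  96.] [-14.  27. 108.] [-31.5  22.9  98. ]
108 42 [-44. -22. 108.] [-14.  32. 120.] [-32.1  23.6 115.2]
120 45 [-42.  -9. 121.] [-12.  33. 132.] [-26.9  25.1 126.4]
132 30 [-42. -20. 132.] [-16.  26. 143.] [-32.7  -4.5 136.2]
144 24 [-34. -14. 144.] [ -8.  30. 156.] [-26.8  22.2 150.6]
156 30 [-52. -10. 156.] [-20.  28. 168.] [-27.   15.5 161.1]
168 5 [-32.  -1. 168.] [-26.  12. 171.] [-28.6   4.4 169.9]
[ 0.51169017 -0.25917199  0.32032687] [-1.79991184e+02  7.13948151e-03  5.14633439e+00] tx -0.02676657647236047 ty -0.42443168281256816
```

```bash
python3 -m pendant '[0,0,0,0,-0.07,0,0, 0,0,0,-0.01,-0.14,0,0, 0,0,0,-0.015,-0.21,0,0, 0,0,0,-0.018,-0.283,0,0, 0,0,0,-0.018,-0.283,0,0, 0,0,0,-0.018,-0.283,0,0, 0,0,0,-0.018,-0.283,0,0, 0,0,0,-0.018,-0.283,0,0, 0,0,0,-0.018,-0.283,0,0, 0,0,0,-0.018,-0.283,0,0, 0,0,0,-0.018,-0.283,0,0, 0,0,0,-0.018,-0.283,0,0]'
python3 -m pendant '[0,0,0,-0.018,-0.283,0,0, 0,0,0,-0.018,-0.283,0,0, 0,0,0,-0.018,-0.283,0,0, 0,0,0,-0.015,-0.21,0,0, 0,0,0,-0.01,-0.14,0,0, 0,0,0,0,-0.07,0,0, 0,0,0,0,0,0,0, 0,0,0,0,0,0,0]'
python3 - <<'E'
from h import *
import time
o=robot.get_obs()["ee_pos"]; t=np.radians(5.1); d=np.array([.4473,.1612])-o[:2]
print(o,robot.get_obs()["orientation"],'tx',d@[np.cos(t),np.sin(t)],'ty',d@[np.sin(t),-np.cos(t)])
Rz=np.array([[np.cos(t),-np.sin(t)],[np.sin(t),np.cos(t)]])
f=grab("wrist"); w=cloud(f); O=np.array([.4956,.1661]); l=np.c_[((w[...,:2]-O).reshape(-1,2))@Rz,w[...,2].reshape(-1)].reshape(w.shape)*1e3
c=(o[:2]-O)@Rz*1e3
k=(abs(l[...,0]-c[0])<14)&(abs(l[...,1]-c[1])<8)&(l[...,2]<o[2]*1e3-60)&(l[...,2]>o[2]*1e3-130);p=l[k]; print('tcp loc',c,'wire',np.median(p,0),p.min(0),p.max(0))
m=(abs(l[...,2]-90)<4)&(l[...,0]<-30)&(l[...,0]>-80)&(abs(l[...,1])<25); p=l[m]; print('slot rim',len(p))
for a in range(-76,-30,6):
    q=p[(p[:,0]>=a)&(p[:,0]<a+6)]; print(a,np.sort(q[:,1]).round(0)[::3].tolist())
E
```

```text
time_s: 22.0
ee_pos: [0.4657, 0.0365, 0.3204]
orientation: [-180.0, -0.0, 5.1]
wrist_force: [0.3, 0.6, -0.9]
gripper_width: 0.154
grip_force: 59.1
time_s: 22.8
ee_pos: [0.4476, 0.1598, 0.3203]
orientation: [180.0, 0.0, 5.1]
wrist_force: [-0.7, -0.9, -0.4]
gripper_width: 0.157
grip_force: 59.1
[0.44755346 0.15984624 0.320253  ] [1.79988225e+02 5.16448143e-03 5.07417102e+00] tx -0.00013211104161255238 ty -0.0013709342013511173
tcp loc [-48.41225447  -1.95794088] wire [-55.26138131  -1.4348144  207.35027606] [-56.94161819  -3.14314094 197.6764548 ] [-39.31843894   0.25568405 243.45253993]
slot rim 248
-76 [9.0]
-70 [-16.0, -16.0, -15.0, -15.0, -13.0, -12.0, -12.0, -11.0, -10.0, -10.0, -9.0, -8.0, -7.0, -6.0, -6.0, -5.0, -4.0, -3.0, -3.0, -1.0, -1.0, -0.0, 1.0, 1.0, 2.0, 2.0, 3.0, 4.0, 5.0, 6.0, 6.0, 7.0, 8.0, 8.0, 9.0, 10.0, 12.0, 12.0, 13.0, 13.0, 14.0, 15.0, 15.0]
-64 [-16.0, -16.0, -15.0, -13.0, -13.0, -12.0, -12.0, 12.0, 13.0, 13.0, 14.0, 14.0, 15.0]
-58 [-16.0, -16.0, -15.0, -14.0, -13.0, -12.0, -12.0, 12.0, 12.0, 13.0, 14.0, 14.0, 15.0]
-52 [-16.0, -16.0, -14.0, -14.0, -13.0, -12.0, -12.0, 11.0, 11.0, 13.0, 13.0, 14.0, 15.0, 15.0]
-46 []
-40 []
-34 []
```

```bash
python3 -m pendant '[0,0,0,0,-0.014,0.1,0, 0,0,0,0,0,0.2,0, 0,0,0,0,0,0.25,0, 0,0,0,0,0,0.25,0, 0,0,0,0,0,0.25,0, 0,0,0,0,0,0.25,0, 0,0,0,0,0,0.25,0, 0,0,0,0,0,0.2,0, 0,0,0,0,0,0.1,0, 0,0,0,0,0,0.05,0, 0,0,0,0,0,0,0, 0,0,0,0,0,0,0]'
```

```text
time_s: 24.05
ee_pos: [0.4477, 0.1617, 0.1308]
orientation: [-180.0, -0.1, 5.1]
wrist_force: [0.2, -0.0, -1.2]
gripper_width: 0.158
grip_force: 59.0
```

```bash
python3 -m pendant '[0,0,0,0,0,0.015,0, 0,0,0,0,0,0,0, 0,0,0,0,0,0,18, 0,0,0,0,0,0,25, 0,0,0,0,0,0,45, 0,0,0,0,0,0,60, 0,0,0,0,0,0,60, 0,0,0,0,0,0,60]'
python3 -m pendant '[0,0,0,0,0,-0.1,60, 0,0,0,0,0,-0.2,60, 0,0,0,0,0,-0.25,60, 0,0,0,0,0,-0.25,60, 0,0,0,0,0,-0.25,60, 0,0,0,0,0,-0.25,60, 0,0,0,0,0,-0.25,60, 0,0,0,0,0,-0.2,60, 0,0,0,0,0,0,60, 0,0,0,0,0,0,60]'
python3 - <<'E'
from h import *
t=np.radians(5.1);Rz=np.array([[np.cos(t),-np.sin(t)],[np.sin(t),np.cos(t)]]); O=np.array([.4956,.1661])
f=grab("wrist"); w=cloud(f); l=np.c_[((w[...,:2]-O).reshape(-1,2))@Rz,w[...,2].reshape(-1)].reshape(w.shape)*1e3
hsv=cv2.cvtColor(f["frame"],cv2.COLOR_RGB2HSV)
o=(hsv[...,0]<14)&(hsv[...,1]>150)&(abs(l[...,1])<30)&(abs(l[...,0]+49)<30)&(l[...,2]>100)
p=l[o]; q=p[p[:,2]>p[:,2].max()-4]; print('tool top',p[:,2].max(),cv2.minAreaRect(q[:,:2].astype(np.float32)))
f=grab("side"); w=cloud(f); th=np.radians(9); Rz=np.array([[np.cos(th),-np.sin(th)],[np.sin(th),np.cos(th)]]); H=np.array([.6238,-.2475])
l=np.c_[((w[...,:2]-H).reshape(-1,2))@Rz,w[...,2].reshape(-1)].reshape(w.shape)*1e3
hsv=cv2.cvtColor(f["frame"],cv2.COLOR_RGB2HSV)
k=(l[...,0]>-60)&(l[...,0]<-6)&(abs(l[...,1])<40)&(l[...,2]>60)&(l[...,2]<180)&(hsv[...,1]<90); p=l[k]
print(len(p),p[:,2].max(),p[:,2].min(),np.median(p[p[:,2]>164],0),np.median(p[p[:,2]<115],0))
E
```

```text
time_s: 24.85
ee_pos: [0.4474, 0.1617, 0.1288]
orientation: [180.0, 0.0, 5.1]
wrist_force: [-0.3, 0.3, -0.2]
gripper_width: 0.702
grip_force: 0.0
time_s: 25.85
ee_pos: [0.4472, 0.1617, 0.3039]
orientation: [-180.0, -0.0, 5.1]
wrist_force: [-0.7, -0.1, -0.3]
gripper_width: 0.705
grip_force: 0.0
tool top 356.6735236385212 ((-39.67693328857422, 16.101131439208984), (1.4704124927520752, 1.3461054563522339), 31.28412628173828)
232 170.98987080757115 83.22083038717348 [-26.97185351  11.12802376 167.3905103 ] [-28.6452693   21.75633231  94.97435257]
```

```bash
python3 -m pendant '[0,0,0,0,0,0,60,0,0,0,0,0,0,60,0,0,0,0,0,0,60,0,0,0,0,0,0,60,0,0,0,0,0,0,60]' | head -1
python3 - <<'E'
from h import *
t=np.radians(5.1);Rz=np.array([[np.cos(t),-np.sin(t)],[np.sin(t),np.cos(t)]]); O=np.array([.4956,.1661])
f=grab("wrist"); w=cloud(f); l=np.c_[((w[...,:2]-O).reshape(-1,2))@Rz,w[...,2].reshape(-1)].reshape(w.shape)*1e3
hsv=cv2.cvtColor(f["frame"],cv2.COLOR_RGB2HSV)
o=(hsv[...,0]<14)&(hsv[...,1]>150)&(abs(l[...,1])<30)&(abs(l[...,0]+49)<30)&(l[...,2]>145)&(l[...,2]<170)
q=l[o]; print('tool top',len(q),np.median(q[:,2]),cv2.minAreaRect(q[:,:2].astype(np.float32)))
E
```

```text
time_s: 26.45
tool top 330 153.59966272158834 ((-47.15513229370117, 4.752237796783447), (14.034194946289062, 21.403432846069336), 88.32439422607422)
```

```bash
python3 -c "
from station import robot
print(robot.hand_in())"
```

```text
the job is handed in; nothing more can be done
None
```

I handed the job in at about 26.5 s: by my camera measurements the padlock hangs by its shackle on the empty board hook and the reach hook stands nearly upright in its slot. Hand-in returned no verdict.

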